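# Turn the leaf of the weld sample board

### The job

On the weld sample board, push the T-shaped coupon along its page until it is clear of the leaf's place, in the open bay at the end of that page, then turn the hinged leaf over its spine until it lies flat on that page. Do it gently and only by touch, with the fingertips or the outside of the fingers: do not grip or lift anything, keep the coupon upright on the board, and leave the other things where they are.

Things in the scene. Friction and masses are not known exactly. Their poses are not given: they have to be found in the camera images.
- board: sample board, a grey slab 210 x 210 x 24 mm fixed to the table; origin under its centre. Its x axis runs along the spine, on its centre line (y = 0), the hinge axis 28.5 mm above the table. The leaf takes up x = -102 to -2 mm. It starts over the page at y < 0 and must end on the page at y > 0. Each page ends in an open bay at its +x end
- leaf (a joint): angle of the leaf about the spine (rad): 0 flat on its first page (board y < 0), 1.57 upright, 3.14 flat on the other page (board y > 0). It starts partly raised; its stiff hinge keeps it at any angle, and about 1 to 2.5 N at the edge turns it
- leaf_edge (a point): middle of the leaf's free edge, on the axis of its round edge bar (8 mm thick, parallel to the spine), 108 mm from the hinge axis. The leaf is a plain aluminium plate 100 mm wide along the spine and 4 mm thick, reaching 3 to 4 mm over the board's sides, with nothing sticking out of it
- leaf_hinge (a point): point on the hinge axis, in the middle of the leaf's width
- bay (a point): middle of the floor of the bay (24 mm above the table) at the +x end of the page where the leaf must lie. The bay is x = 0 to 101 mm, y = 2 to 101 mm on the board; from x = 16 mm on it has kerbs 6 mm high and 4 mm thick along the spine, the outer edge and the far end (x = 101 to 105 mm), and it is open towards its page
- coupon: steel T-joint coupon, 0.1 to 0.2 kg, loose on the page at board y > 0: foot 50 (its x) x 40 (its y) x 6 mm with an upright web 6 mm thick along its x, 28 mm high in all; origin under its centre
- angle: L-shaped welded steel coupon, 45 x 45 x 35 mm, in the open bay on the leaf's own side of the board; origin under its centre
- hammer: hammer with a wooden handle, lying on the table; origin under its middle, handle along its -x
- brush: hand brush with a wooden handle, lying on the table; origin under its middle, handle along its -x
- magnet: square holding magnet 60 x 60 x 18 mm with a 14 mm high round knob on top; origin under its centre
- jar: pale screw-top jar, 60 mm across, 85 mm high; origin under its centre
- cup: steel cup, 72 mm across, 85 mm high; origin under its centre
- block: copper backing block 60 x 35 x 35 mm; origin under its centre
Mind the look-alikes: they are no part of the job. What is shaped like the coupon but blue, pink or purple is not meant.

How it is judged:
By the outcome, as a careful person would: the job done as asked, in the order asked, and still so for the second after the job is handed in, with the robot touching nothing.
It also fails if it takes over 54 s, if anything falls off the work surface, if the arm or the gripper's body presses on something with over 40 N, if the wrist force passes 120 N, or if a joint passes its speed limit or range.

### The arm

A 7-joint arm with a two-finger parallel gripper is mounted at the origin on the work surface. World frame = base frame: x ahead of the robot, y to its left, z up, the work surface at z = 0. Lengths are in mm, angles in rad, forces in N, time in s.
With the tool pointing down it reaches from about 425 to 975 mm from the base axis. Payload 16.7 kg.
Tool frame: the origin (TCP) lies midway between the tips of the shut fingers; the grasp point (between the pads) lies 19 mm behind it; z points along the fingers, y is the direction in which the jaws open and shut (so a half turn about z gives the same grasp; the last joint's range is limited). The gripper opens to 85 mm and grips with 20 to 120 N. Pads are 22 mm wide; open, the fingers measure 114 mm over their backs; the gripper's body (76 mm by 85 mm) begins 54 mm behind the grasp point. The pads swing forward as they close: fully open they stand 13 mm farther back than shut.
Start: joints at [1.026, 0.426, 0.074, 1.606, -0.034, 1.111, -0.067], TCP at [260.21, -622.79, 231.302] pointing down, gripper open.
Joint ranges: [-2.85, 2.85], [-0.5, 2.14], [-1.23, 1.37], [0.21, 2.46], [-1.02, 4.16], [0.16, 2.05], [-2.73, 2.73]. Speed limits (rad/s): [1.89, 1.89, 2.39, 2.39, 3.01, 3.01, 3.01].

### API

Orientations are given as [roll, pitch, yaw] about the fixed x, y, z axes, in that order (R = Rz(yaw) Ry(pitch) Rx(roll)).
In Python, from workcell import ctrl gives the robot as it stands.
- The arm moves only by the tool send_rows, never from a script. Its argument "plan" is a list of rows, each an object with "xyz": the shift along the world's x, y, z in m, a list of three; "angular": the turn, a rotation vector about the world's x, y, z in degrees, a list of three; "hand": the closure, from -1 (fully open) to 1 (shut). In form: [{"xyz": [tx, ty, tz], "angular": [wx, wy, wz], "hand": hand}, ...]. A call has 1 to 12 rows; each row shifts and turns the commanded pose from where the row before left it; what a row does not reach is not made up. A row lasts 1/12 s, in which the tool goes at most 41.7 mm and 7.16 degrees, less where a joint would pass 70% of its speed; a pose out of reach is approached as far as the arm can. A call is refused whole if a number of a shift passes 0.0417 or a number of a turn 7.16, either way. A call with a gripper value outside its range is refused whole. The fingers move at their own pace and stop on an object; the grip force is fixed at half the most. Time passes only in rows, so rows that do not move let the fingers close. It gives the time, the measured TCP pose, the force and the opening at its end, in the units of the state.
- ctrl.sense(): the state, without advancing time (a new reading comes with each control period).
- ctrl.get_image(name): name is "scene" or "side" or "wrist"; returns a dict with "color" (420x560x3 uint8, red, green, blue), "fx", "fy", "cx", "cy" (pixels), "xyz" and "attitude" of the camera in the world. Camera axes: x right, y down, z forward; pixel columns grow to the right and rows downward; lengths in mm; the calibration is good to about 2 mm. The wrist camera is an equidistant fisheye: a pixel r from the principal point sees the ray r / f radians off the axis. A picture is of the moment at which its call begins. There is no depth.
- ctrl.job_done(): hands the job in, once; it reports no verdict.
Trained networks look in a picture, given as the dict that the camera call returned (one of the last four; its "shot" number tells which), for a name from the list of things; names that differ only in an ending like _2 or _b are one class to them, and where a whole thing is asked for, a point or a joint stands for the part that bears it (a point fixed in the world has none). Each returns a list of dicts, best first, with "conf" (0 to 1); they miss things now and then, are a little off and sometimes report something else, mostly with a low value. They report only what shows in the picture. A call takes as long as a camera call. They do not tell look-alikes from the thing itself.
- ctrl.outline_of(picture, query): "region" (420x560 bool, what is visible of it).
- ctrl.mark_of(picture, query): "location" ([x, y, z] in mm, in world coordinates, good to about 4 mm: a listed point, or the origin of a listed thing).
The state is a dict: "time_s": time; "joint_positions": joint angles; "joint_velocities": joint speeds; "joint_efforts": joint torques, N m; "position": TCP position; "tool_rot": TCP orientation; "ft_force": force on the tool from outside, world axes, zero at the start; "ft_torque": the same for the moment, N m; "gripper_width": opening from 0.0 (shut) to 1.0 (fully open).
Only numpy, scipy, OpenCV 4.12 (cv2) and the standard library are available. Lean on these libraries where they do the work, as an engineer would, in place of code of your own. Each camera call takes 0.05 s, during which the arm holds its last target.

## Working session

There is one attempt and no reset: what is moved stays moved. The work goes in short steps, Python scripts to look and compute and a tool call to move; the robot and the scene stay as the last step left them, time stands still between calls to the robot, and variables do not carry over. Pictures are saved under pics/ and viewed, and the job is handed in when it is done.

Besides the shell and the picture viewer there is one more tool, called after "Call:" in YAML: its name, and indented under it one key for each argument. send_rows: Moves the arm, as the interface text tells. Its arguments: {"type":"object","properties":{"plan":{"type":"array","items":{"type":"object","properties":{"xyz":{"type":"array","items":{"type":"number"}},"angular":{"type":"array","items":{"type":"number"}},"hand":{"type":"number"}}}}},"required":["plan"]}

```bash
ls; mkdir -p pics; cat > h.py <<'E'
import numpy as np, cv2
from workcell import ctrl
from scipy.spatial.transform import Rotation as R
def save(im,name): cv2.imwrite('pics/'+name+'.png',cv2.cvtColor(im['color'],cv2.COLOR_RGB2BGR))
E
python3 - <<'E'
from h import *
s=ctrl.sense();print(s)
for n in ['scene','side','wrist']:
    im=ctrl.get_image(n);save(im,n+'0')
    print(n,{k:v for k,v in im.items() if k!='color'})
    for q in ['board','leaf_edge','leaf_hinge','bay','coupon']:
        r=ctrl.mark_of(im,q);print(q,[(np.round(x['location']).tolist(),round(x['conf'],2)) for x in r[:3]])
E
```

```text
pics
{'time_s': 0.0, 'joint_positions': array([ 1.02548092,  0.42674896,  0.07384089,  1.60664015, -0.03407129,
        1.11082683, -0.06706108]), 'joint_velocities': array([-0.00063579, -0.00018184, -0.00157533, -0.00051419, -0.00118735,
       -0.00015446,  0.00017536]), 'joint_efforts': array([-1.26814211e-03, -9.49837875e+01,  3.76015574e+00, -4.63513935e+01,
        1.91405020e-02,  1.00725880e-02, -6.25169037e-05]), 'position': array([ 260.05380681, -622.42157562,  230.58438511]), 'tool_rot': array([-3.14023379e+00,  1.23772755e-04,  3.95843598e-01]), 'ft_force': array([-0.23453297, -1.68958211,  0.59024633]), 'ft_torque': array([-0.04348233, -0.01910824,  0.01023224]), 'gripper_width': 0.9983934769404439}
scene {'fx': 537.6841256983333, 'fy': 537.6841256983333, 'cx': 273.4318885048181, 'cy': 208.67663367283862, 'xyz': array([1161.38394967, -284.62143879,  835.92338448]), 'attitude': array([-2.44116509, -0.00318236,  1.08753708]), 'shot': 1}
board [([574.0, 2.0, -2.0], 0.69)]
leaf_edge [([534.0, -107.0, 62.0], 0.78)]
leaf_hinge [([523.0, -1.0, 32.0], 0.8), ([631.0, 59.0, 22.0],
[... 253 characters left out ...]
ray([254.06429753, 556.35023321, 753.32047776]), 'attitude': array([-2.42390379, -0.00485295, -2.61705592]), 'shot': 2}
board [([580.0, 3.0, -1.0], 0.94), ([524.0, 50.0, 23.0], 0.6)]
leaf_edge [([535.0, -111.0, 63.0], 0.88)]
leaf_hinge [([525.0, -2.0, 32.0], 0.86)]
bay [([626.0, 63.0, 28.0], 0.91)]
coupon [([383.0, -140.0, 4.0], 0.9), ([526.0, 49.0, 26.0], 0.85), ([374.0, 110.0, -2.0], 0.77)]
wrist {'fx': 325.19226210127806, 'fy': 325.19226210127806, 'cx': 277.140450159141, 'cy': 208.6908942608553, 'xyz': array([ 326.09889511, -594.45216678,  373.09704629]), 'attitude': array([ 2.85439238e+00,  5.93054832e-05, -1.17338181e+00]), 'shot': 3}
board []
leaf_edge []
leaf_hinge []
bay []
coupon []
```

View pics/scene0.png

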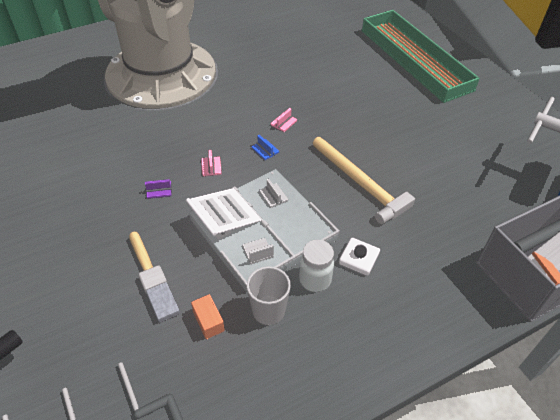

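View pics/side0.png

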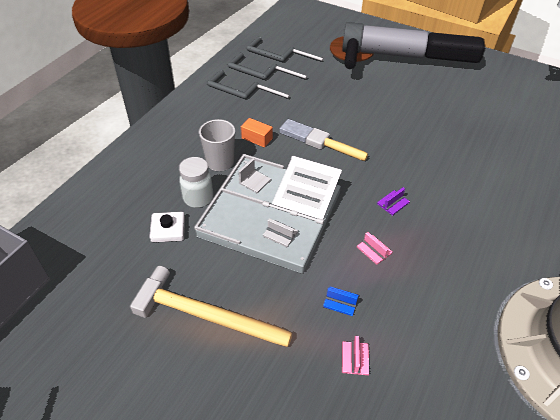

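```bash
python3 - <<'E'
from h import *
a=cv2.imread('pics/scene0.png')[160:310,170:350]; cv2.imwrite('pics/sc_z.png',cv2.resize(a,None,fx=4,fy=4,interpolation=cv2.INTER_CUBIC))
a=cv2.imread('pics/side0.png')[110:280,165:350]; cv2.imwrite('pics/si_z.png',cv2.resize(a,None,fx=3.5,fy=3.5,interpolation=cv2.INTER_CUBIC))
E
```

```text
(no output)
```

View pics/sc_z.png

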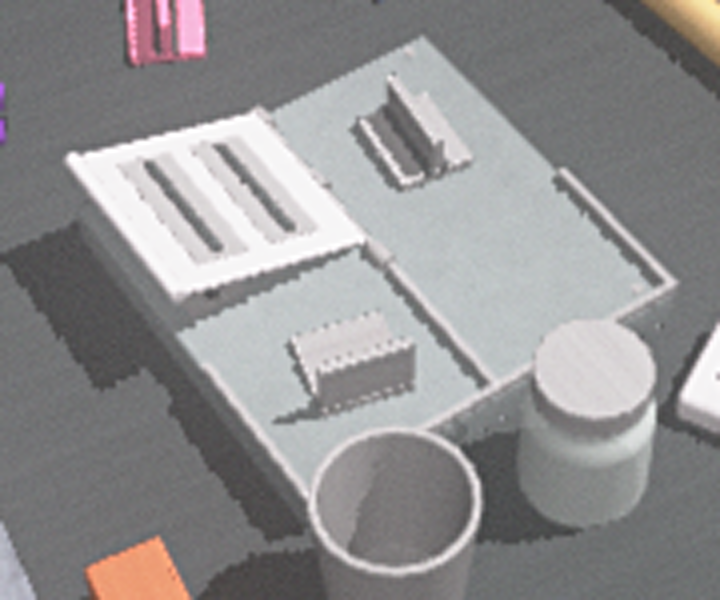

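View pics/si_z.png

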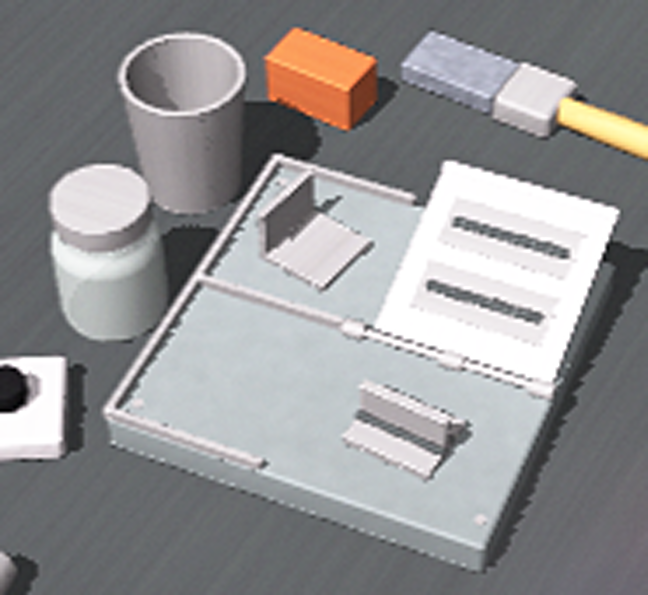

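```bash
cat >> h.py <<'E'
def proj(im,P):
    M=R.from_euler('xyz',im['attitude']).as_matrix()
    c=(np.atleast_2d(P)-im['xyz'])@M
    return np.c_[im['fx']*c[:,0]/c[:,2]+im['cx'], im['fy']*c[:,1]/c[:,2]+im['cy']]
def T2(p,P): # x,y,yaw
    P=np.atleast_2d(P).astype(float);c,s=np.cos(p[2]),np.sin(p[2])
    return np.c_[p[0]+c*P[:,0]-s*P[:,1],p[1]+s*P[:,0]+c*P[:,1],P[:,2]]
E
cat > fit.py <<'E'
from h import *
from scipy.optimize import least_squares
sc=ctrl.get_image('scene');si=ctrl.get_image('side')
fs=lambda a:np.array(a)/4+[170,160]; fd=lambda a:np.array(a)/3.5+[165,110]
Ps=[[-105,105,24],[105,105,30],[105,0,30]];us=fs([[423,37],[677,283],[488,385]])
Pd=[[-105,105,24],[105,105,30],[105,0,30],[105,-105,30]];ud=fd([[483,550],[108,410],[203,277],[278,157]])
f=lambda p:np.r_[(proj(sc,T2(p,Ps))-us).ravel(),(proj(si,T2(p,Pd))-ud).ravel()]
r=least_squares(f,[577,2,0.]);print(r.x,np.round(r.fun,1));b=r.x
# leaf
def leafP(b,th): 
    return T2(b,[[x,-108*np.cos(th),28.5+108*np.sin(th)] for x in (-102,-2)])
us2=fs([[72,158],[182,298]]);ud2=fd([[617,212],[447,165]])
f=lambda p:np.r_[(proj(sc,leafP(b,p[0]))-us2).ravel(),(proj(si,leafP(b,p[0]))-ud2).ravel()]
r2=least_squares(f,[0.3]);print('leaf',r2.x,np.round(r2.fun,1),leafP(b,r2.x[0]))
# coupon
usC=fs([[390,76],[440,143],[355,122],[403,187],[470,158]])
udC=fd([[360,383],[450,428],[343,437],[433,473],[465,430]])
PW=[[-25,0,52],[25,0,52]]
for flip in (0,):
  Ps=[[-25,0,52],[25,0,52],[-25,-20,30],[25,-20,30],[25,20,30]]
  Pd=[[25,0,52],[-25,0,52],[25,20,30],[-25,20,30],[-25,-20,30]]
  f=lambda p:np.r_[(proj(sc,T2(p,Ps))-usC).ravel(),(proj(si,T2(p,Pd))-udC).ravel()]
  r3=least_squares(f,[526,50,0.]);print('coupon',r3.x,np.round(r3.fun,1))
  c=r3.x
  print('coupon in board', T2([0,0,-b[2]],[[c[0]-b[0],c[1]-b[1],0]]), c[2]-b[2])
for q in ['jar','cup','magnet','hammer','angle','block','brush']:
    for im in (sc,si):
        print(q,[(np.round(x['location']).tolist(),round(x['conf'],2)) for x in ctrl.mark_of(im,q)[:2]])
print(ctrl.sense()['time_s'])
E
python3 fit.py
```

```text
[5.72508715e+02 1.31023519e+00 1.13784787e-01] [-0.1 -2.4 -1.1 -0.6  1.2 -0.7  0.5  0.1 -1.  -0.7 -1.4 -1.6  0.7 -1.5]
leaf [0.2852728] [-1.  -1.1 -2.3 -1.9  1.5  2.2  1.2  1. ] [[ 482.93497527 -113.23579894   58.89327716]
 [ 582.28832452 -101.8818572    58.89327716]]
coupon [5.25488154e+02 5.18761795e+01 7.74558154e-03] [ 0.  -1.1 -0.5 -1.4  0.1 -1.7 -0.3 -1.4  0.7 -1.3  0.2 -0.3 -0.6 -2.2
 -0.5 -0.3 -1.5  0.6 -0.  -2.7]
coupon in board [[-40.97527437  55.57764634   0.        ]] -0.10603920516463294
jar [([716.0, 34.0, -2.0], 0.79)]
jar [([725.0, 39.0, -1.0], 0.63)]
cup [([740.0, -74.0, 0.0], 0.76)]
cup [([745.0, -71.0, 4.0], 0.79)]
magnet [([721.0, 129.0, 1.0], 0.63)]
magnet [([721.0, 130.0, 1.0], 0.81)]
hammer [([545.0, 243.0, 0.0], 0.8)]
hammer [([536.0, -109.0, 66.0], 0.72), ([541.0, 245.0, -1.0], 0.67)]
angle [([633.0, -38.0, 26.0], 0.83)]
angle [([635.0, -40.0, 23.0], 0.8)]
block [([712.0, -174.0, -0.0], 0.63)]
block [([522.0, -4.0, 26.0], 0.59)]
brush [([576.0, -228.0, -0.0], 0.85), ([547.0, 240.0, 1.0], 0.37)]
brush [([576.0, -231.0, -0.0], 0.61)]
1.7
```

Call:
send_rows:
  plan:
    - {"xyz": [0.022,0.0322,0],"angular": [0,0,-1.62],"hand": 1}
    - {"xyz": [0.022,0.0322,0],"angular": [0,0,-1.62],"hand": 1}
    - {"xyz": [0.022,0.0322,0],"angular": [0,0,-1.62],"hand": 1}
    - {"xyz": [0.022,0.0322,0],"angular": [0,0,-1.62],"hand": 1}
    - {"xyz": [0.022,0.0322,0],"angular": [0,0,-1.62],"hand": 1}
    - {"xyz": [0.022,0.0322,0],"angular": [0,0,-1.62],"hand": 1}
    - {"xyz": [0.022,0.0322,0],"angular": [0,0,-1.62],"hand": 1}
    - {"xyz": [0.022,0.0322,0],"angular": [0,0,-1.62],"hand": 1}
    - {"xyz": [0.022,0.0322,0],"angular": [0,0,-1.62],"hand": 1}
    - {"xyz": [0.022,0.0322,0],"angular": [0,0,-1.62],"hand": 1}

```text
time_s: 2.53
position: [481.0, -299.1, 231.6]
tool_rot: [3.141, -0.001, 0.112]
ft_force: [0.7, -0.6, 0.0]
gripper_width: 0.002
```

Call:
send_rows:
  plan:
    - {"xyz": [0,0.034,0],"angular": [0,0,0],"hand": 1}
    - {"xyz": [0,0.034,0],"angular": [0,0,0],"hand": 1}
    - {"xyz": [0,0.034,0],"angular": [0,0,0],"hand": 1}
    - {"xyz": [0,0.034,0],"angular": [0,0,0],"hand": 1}
    - {"xyz": [0,0.034,0],"angular": [0,0,0],"hand": 1}
    - {"xyz": [0,0.034,0],"angular": [0,0,0],"hand": 1}
    - {"xyz": [0,0.034,0],"angular": [0,0,0],"hand": 1}
    - {"xyz": [0,0.034,0],"angular": [0,0,0],"hand": 1}
    - {"xyz": [0,0.034,0],"angular": [0,0,0],"hand": 1}
    - {"xyz": [0,0.034,0],"angular": [0,0,0],"hand": 1}
    - {"xyz": [0,0,0],"angular": [0,0,0],"hand": 1}

```text
time_s: 3.45
position: [480.0, 45.6, 231.8]
tool_rot: [-3.14, -0.001, 0.12]
ft_force: [-0.3, 0.7, -0.6]
gripper_width: 0.002
```

Call:
send_rows:
  plan:
    - {"xyz": [-0.008,0,-0.035],"angular": [0,0,0],"hand": 1}
    - {"xyz": [0,0,-0.035],"angular": [0,0,0],"hand": 1}
    - {"xyz": [0,0,-0.035],"angular": [0,0,0],"hand": 1}
    - {"xyz": [0,0,-0.035],"angular": [0,0,0],"hand": 1}
    - {"xyz": [0,0,-0.035],"angular": [0,0,0],"hand": 1}
    - {"xyz": [0,0,-0.015],"angular": [0,0,0],"hand": 1}
    - {"xyz": [0,0,0],"angular": [0,0,0],"hand": 1}

```text
time_s: 4.03
position: [470.1, 39.0, 38.3]
tool_rot: [-3.141, 0.005, 0.113]
ft_force: [-0.2, -0.8, 1.3]
gripper_width: 0.0
```

```bash
cat > look.py <<'E'
import sys
from h import *
tag=sys.argv[1]
out=[]
for n in sys.argv[2:]:
    im=ctrl.get_image(n)
    c={'scene':(150,320,160,360),'side':(100,290,150,380),'wrist':(0,420,0,560)}[n]
    a=cv2.cvtColor(im['color'],cv2.COLOR_RGB2BGR)[c[0]:c[1],c[2]:c[3]]
    k=3.2 if n!='wrist' else 1.4
    cv2.imwrite(f'pics/{n}_{tag}.png',cv2.resize(a,None,fx=k,fy=k,interpolation=cv2.INTER_CUBIC))
s=ctrl.sense();print(np.round(s['position'],1),np.round(s['tool_rot'],3),np.round(s['ft_force'],1),s['time_s'])
E
python3 look.py 1 scene side
```

```text
[472.3  39.3  41.5] [-3.141e+00  1.000e-03  1.130e-01] [0.3 1.  0.2] 4.1333
```

View pics/side_1.png

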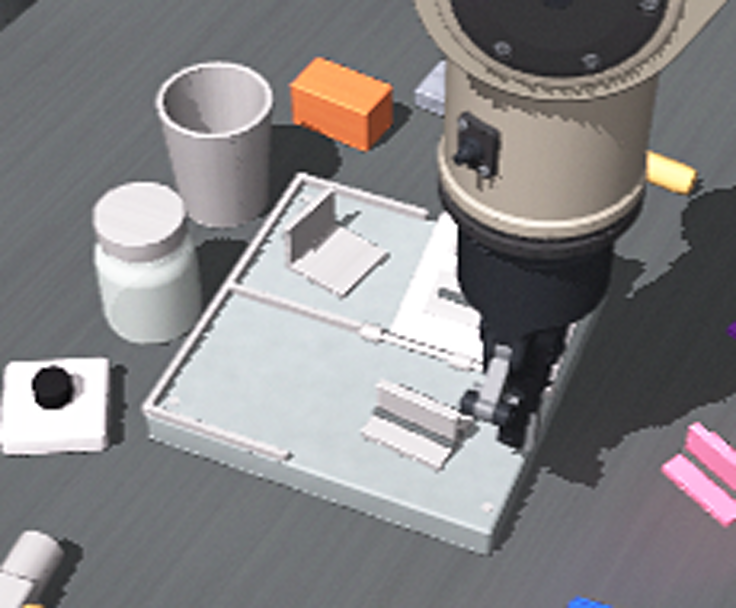

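View pics/scene_1.png

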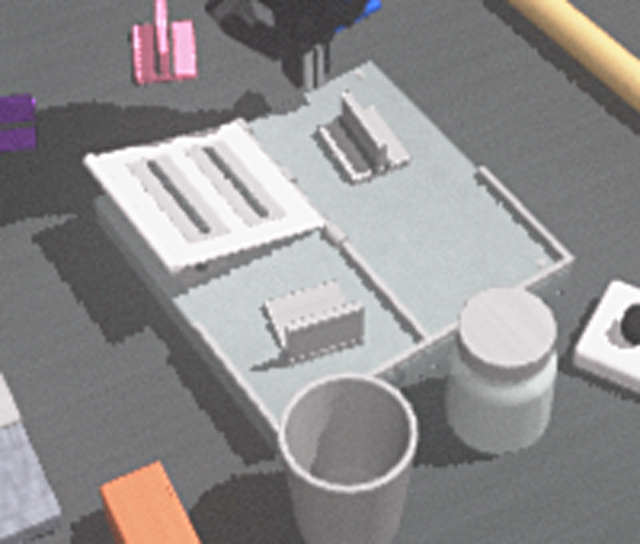

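Call:
send_rows:
  plan:
    - {"xyz": [0,0.007,-0.005],"angular": [0,0,0],"hand": 1}
    - {"xyz": [0,0,-0.005],"angular": [0,0,0],"hand": 1}
    - {"xyz": [0,0,-0.004],"angular": [0,0,0],"hand": 1}
    - {"xyz": [0,0,0],"angular": [0,0,0],"hand": 1}

```text
time_s: 4.47
position: [472.2, 46.3, 27.2]
tool_rot: [3.142, -0.0, 0.113]
ft_force: [-0.9, -0.0, -0.6]
gripper_width: -0.001
```

Call:
send_rows:
  plan:
    - {"xyz": [0.005,0.00057,0],"angular": [0,0,0],"hand": 1}
    - {"xyz": [0.005,0.00057,0],"angular": [0,0,0],"hand": 1}
    - {"xyz": [0.005,0.00057,0],"angular": [0,0,0],"hand": 1}
    - {"xyz": [0.005,0.00057,0],"angular": [0,0,0],"hand": 1}
    - {"xyz": [0.005,0.00057,0],"angular": [0,0,0],"hand": 1}
    - {"xyz": [0.005,0.00057,0],"angular": [0,0,0],"hand": 1}
    - {"xyz": [0.005,0.00057,0],"angular": [0,0,0],"hand": 1}
    - {"xyz": [0.005,0.00057,0],"angular": [0,0,0],"hand": 1}

```text
time_s: 5.13
position: [512.6, 50.8, 27.3]
tool_rot: [-3.142, 0.0, 0.113]
ft_force: [-2.4, -0.8, 2.9]
gripper_width: -0.005
```

```bash
python3 look.py 2 scene side
```

```text
[513.2  51.   27.3] [-3.141e+00 -1.000e-03  1.130e-01] [-0.9  0.9 -0.2] 5.2333
```

View pics/side_2.png

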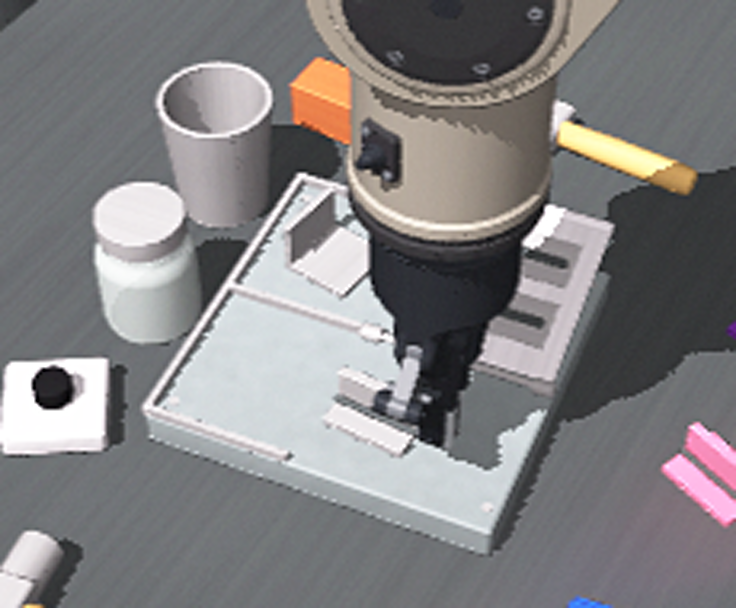

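View pics/scene_2.png

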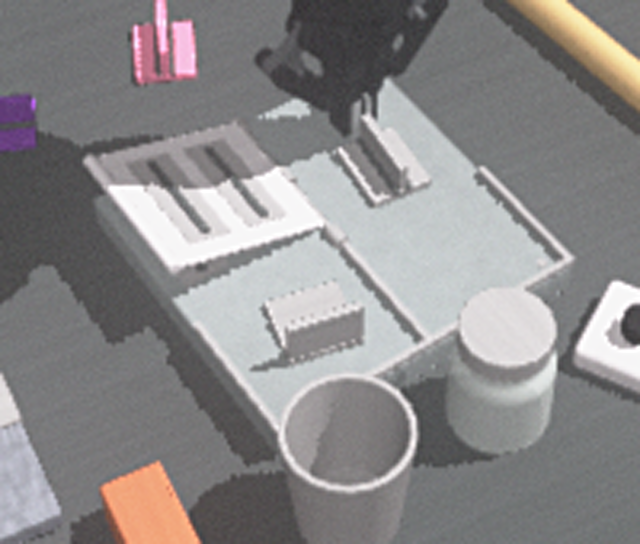

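Call:
send_rows:
  plan:
    - {"xyz": [0.006,0.00068,0],"angular": [0,0,0],"hand": 1}
    - {"xyz": [0.006,0.00068,0],"angular": [0,0,0],"hand": 1}
    - {"xyz": [0.006,0.00068,0],"angular": [0,0,0],"hand": 1}
    - {"xyz": [0.006,0.00068,0],"angular": [0,0,0],"hand": 1}
    - {"xyz": [0.006,0.00068,0],"angular": [0,0,0],"hand": 1}
    - {"xyz": [0.006,0.00068,0],"angular": [0,0,0],"hand": 1}
    - {"xyz": [0.006,0.00068,0],"angular": [0,0,0],"hand": 1}
    - {"xyz": [0.006,0.00068,0],"angular": [0,0,0],"hand": 1}
    - {"xyz": [0.006,0.00068,0],"angular": [0,0,0],"hand": 1}
    - {"xyz": [0.006,0.00068,0],"angular": [0,0,0],"hand": 1}
    - {"xyz": [0.004,0.0004,0],"angular": [0,0,0],"hand": 1}
    - {"xyz": [0,0,0],"angular": [0,0,0],"hand": 1}

```text
time_s: 6.23
position: [577.2, 58.2, 27.3]
tool_rot: [-3.141, -0.001, 0.113]
ft_force: [-0.5, -0.3, 0.3]
gripper_width: -0.001
```

Call:
send_rows:
  plan:
    - {"xyz": [-0.005,-0.0006,0],"angular": [0,0,0],"hand": 1}
    - {"xyz": [-0.01,-0.001,0],"angular": [0,0,0],"hand": 1}
    - {"xyz": [-0.015,0,0.02],"angular": [0,0,0],"hand": 1}
    - {"xyz": [-0.015,-0.02,0.035],"angular": [0,0,0],"hand": 1}
    - {"xyz": [0,-0.03,0.035],"angular": [0,0,0],"hand": 1}
    - {"xyz": [0,-0.03,0.035],"angular": [0,0,0],"hand": 1}
    - {"xyz": [0,-0.035,0.02],"angular": [0,0,0],"hand": 1}
    - {"xyz": [0,-0.035,0],"angular": [0,0,0],"hand": 1}
    - {"xyz": [0,-0.035,0],"angular": [0,0,0],"hand": 1}
    - {"xyz": [0,-0.035,0],"angular": [0,0,0],"hand": 1}

```text
time_s: 7.07
position: [530.4, -158.8, 165.1]
tool_rot: [3.141, -0.001, 0.113]
ft_force: [1.2, -0.5, -0.4]
gripper_width: 0.002
```

```bash
python3 look.py 3 scene side
```

```text
[ 529.7 -163.1  164.4] [3.14e+00 1.00e-03 1.06e-01] [ 0.4  0.3 -0.5] 7.1667
```

View pics/side_3.png

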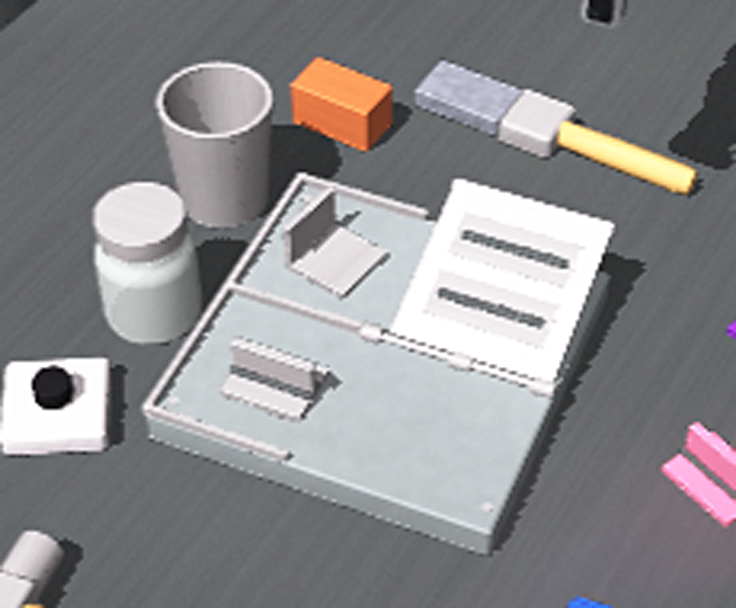

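View pics/scene_3.png

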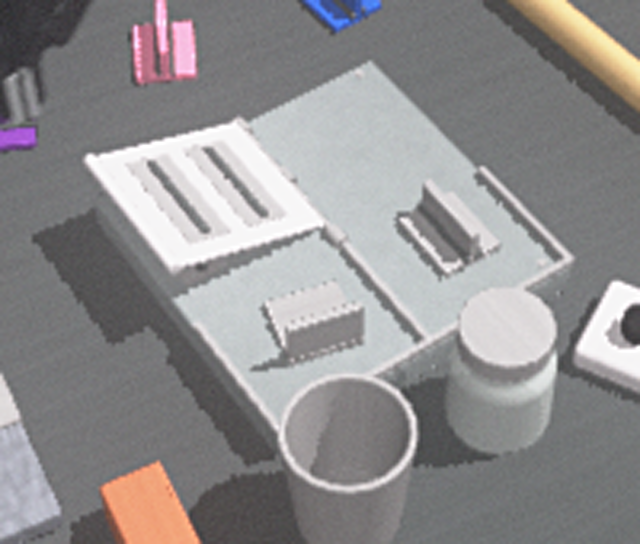

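```bash
python3 - <<'E'
from h import *
b=[572.5,1.3,.1138]
sc=ctrl.get_image('scene');si=ctrl.get_image('side')
for im,n,o,c in ((sc,'scene',(160,150),0),(si,'side',(150,100),0)):
    for cx in (44,50):
        P=T2(b,[[cx-25,56,52],[cx+25,56,52],[cx-25,36,30],[cx+25,36,30],[cx-25,76,30],[cx+25,76,30]])
        print(n,cx,np.round((proj(im,P)-o)*3.2).tolist())
    print([np.round(x['location']) for x in ctrl.mark_of(im,'coupon')[:2]])
print(T2(b,[[50,56,24],[-52,-104,59],[-52,104,30]]))
E
```

```text
scene 44 [[420.0, 176.0], [469.0, 230.0], [392.0, 214.0], [440.0, 268.0], [445.0, 186.0], [494.0, 238.0]]
scene 50 [[426.0, 182.0], [476.0, 237.0], [397.0, 220.0], [446.0, 275.0], [451.0, 192.0], [501.0, 245.0]]
[array([318., 192.,  -3.]), array([ 381., -140.,    0.])]
side 44 [[318.0, 365.0], [238.0, 338.0], [334.0, 366.0], [256.0, 340.0], [304.0, 416.0], [224.0, 388.0]]
side 50 [[308.0, 362.0], [228.0, 335.0], [324.0, 363.0], [247.0, 337.0], [294.0, 413.0], [215.0, 385.0]]
[array([378., 108.,  -1.]), array([318., 185.,   5.])]
[[ 615.81753444   62.61550546   24.        ]
 [ 532.64601958 -107.93213925   59.        ]
 [ 509.02667686   98.72246789   30.        ]]
```

Call:
send_rows:
  plan:
    - {"xyz": [0,0,0],"angular": [6.39,0.73,0],"hand": 1}
    - {"xyz": [0,0,0],"angular": [6.39,0.73,0],"hand": 1}
    - {"xyz": [0,0,0],"angular": [6.39,0.73,0],"hand": 1}
    - {"xyz": [0,0,0],"angular": [6.39,0.73,0],"hand": 1}
    - {"xyz": [0,0,-0.01],"angular": [6.39,0.73,0],"hand": 1}
    - {"xyz": [0,0,-0.02],"angular": [6.39,0.73,0],"hand": 1}
    - {"xyz": [0,0,-0.03],"angular": [6.39,0.73,0],"hand": 1}
    - {"xyz": [0,0,0],"angular": [0,0,0],"hand": 1}

```text
time_s: 8.03
position: [526.6, -156.6, 92.4]
tool_rot: [-2.337, 0.016, 0.11]
ft_force: [-4.9, 0.8, -4.7]
gripper_width: 0.003
```

Call:
send_rows:
  plan:
    - {"xyz": [0.005,0,-0.02],"angular": [0,0,0],"hand": 1}
    - {"xyz": [0.003,0,-0.02],"angular": [0,0,0],"hand": 1}
    - {"xyz": [0,0,-0.01],"angular": [0,0,0],"hand": 1}
    - {"xyz": [0,0,0],"angular": [0,0,0],"hand": 1}
    - {"xyz": [0,0,0],"angular": [0,0,0],"hand": 1}

```text
time_s: 8.45
position: [539.9, -156.4, 55.9]
tool_rot: [-2.357, -0.0, 0.115]
ft_force: [0.5, -0.4, 0.4]
gripper_width: 0.003
```

```bash
python3 look.py 4 scene side
```

```text
[ 540.3 -157.1   56.3] [-2.358e+00 -1.000e-03  1.140e-01] [-0.4 -0.4 -0.3] 8.55
```

View pics/side_4.png

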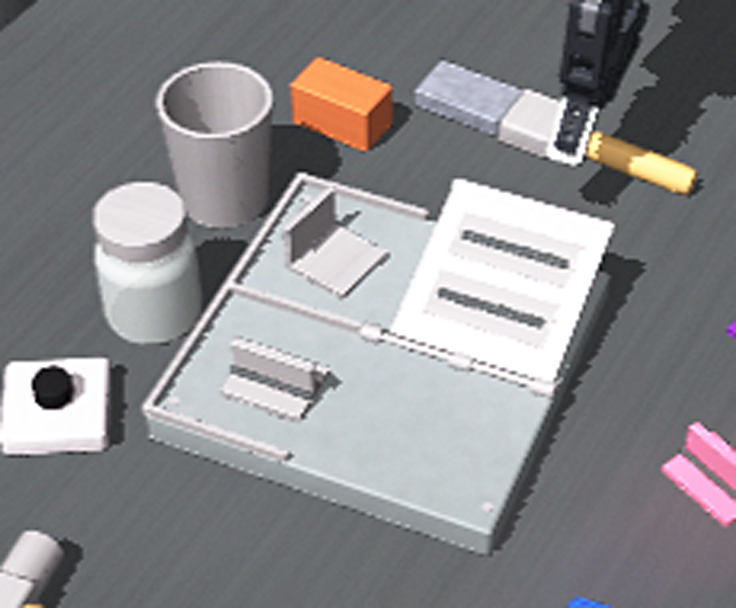

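View pics/scene_4.png

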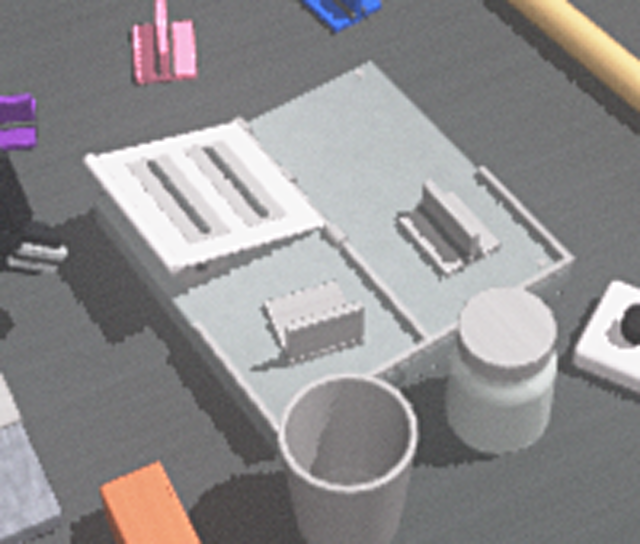

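```bash
cat > path.py <<'E'
import numpy as np
h=11.;H=28.5
def tip(thd):
    th=np.radians(thd); u=np.array([-np.cos(th),np.sin(th)]); tau=np.array([np.sin(th),np.cos(th)])
    td=45 if thd<=45 else max(0,90-thd) ; t=np.radians(td)
    n=np.array([np.cos(t),np.sin(t)]);a=np.array([np.sin(t),-np.cos(t)])
    p1=np.array([0,H])+108*u-n*(h+4)+12*a
    p2=np.array([0,H])+94*u-2*tau-np.array([h,0])
    w=np.clip((thd-88)/8,0,1)
    return (1-w)*p1+w*p2,td
if __name__=='__main__':
    prev=None
    for thd in list(range(18,181,3)):
        p,t=tip(thd)
        if prev is None: print(thd,np.round(p,1),t)
        else:
            d=p-prev[0]; print(thd,np.round(p,1),t,'xyz',np.round([-.1135*d[0]/1e3,.9935*d[0]/1e3,d[1]/1e3],4).tolist(),'rot',round(t-prev[1],1))
        prev=(p,t)
E
python3 path.py
```

```text
18 [-104.8   42.8] 45
21 [-102.9   48.1] 45 xyz [-0.0002, 0.0019, 0.0053] rot 0
24 [-100.8   53.3] 45 xyz [-0.0002, 0.0021, 0.0052] rot 0
27 [-98.4  58.4] 45 xyz [-0.0003, 0.0024, 0.0051] rot 0
30 [-95.7  63.4] 45 xyz [-0.0003, 0.0027, 0.005] rot 0
33 [-92.7  68.2] 45 xyz [-0.0003, 0.0029, 0.0048] rot 0
36 [-89.5  72.9] 45 xyz [-0.0004, 0.0032, 0.0047] rot 0
39 [-86.1  77.4] 45 xyz [-0.0004, 0.0034, 0.0045] rot 0
42 [-82.4  81.7] 45 xyz [-0.0004, 0.0036, 0.0043] rot 0
45 [-78.5  85.8] 45 xyz [-0.0004, 0.0039, 0.0041] rot 0
48 [-75.4  89.8] 42 xyz [-0.0004, 0.0031, 0.004] rot -3
51 [-72.1  93.7] 39 xyz [-0.0004, 0.0033, 0.0039] rot -3
54 [-68.6  97.3] 36 xyz [-0.0004, 0.0035, 0.0037] rot -3
57 [-64.9 100.8] 33 xyz [-0.0004, 0.0037, 0.0035] rot -3
60 [-61.  104.1] 30 xyz [-0.0004, 0.0038, 0.0033] rot -3
63 [-56.9 107.2] 27 xyz [-0.0005, 0.004, 0.0031] rot -3
66 [-52.7 110.1] 24 xyz [-0.0005, 0.0042, 0.0029] rot -3
69 [-48.4 112.7] 21 xyz [-0.0005, 0.0043, 0.0026] rot -3
72 [-43.9 115.2] 18 xyz [-0.0005, 0.0044, 0.0024] rot -3
75 [-39.3 117.3] 15 xyz [-0.0005, 0.0046, 0.0022] rot -3
78 
[... 1241 characters left out ...]
9 85.4] 0 xyz [-0.0003, 0.0031, -0.0038] rot 0
147 [66.7 81.4] 0 xyz [-0.0003, 0.0029, -0.004] rot 0
150 [69.4 77.2] 0 xyz [-0.0003, 0.0026, -0.0041] rot 0
153 [71.8 73. ] 0 xyz [-0.0003, 0.0024, -0.0043] rot 0
156 [74.1 68.6] 0 xyz [-0.0003, 0.0022, -0.0044] rot 0
159 [76.  64.1] 0 xyz [-0.0002, 0.002, -0.0045] rot 0
162 [77.8 59.4] 0 xyz [-0.0002, 0.0017, -0.0046] rot 0
165 [79.3 54.8] 0 xyz [-0.0002, 0.0015, -0.0047] rot 0
168 [80.5 50. ] 0 xyz [-0.0001, 0.0012, -0.0048] rot 0
171 [81.5 45.2] 0 xyz [-0.0001, 0.001, -0.0048] rot 0
174 [82.3 40.3] 0 xyz [-0.0001, 0.0007, -0.0049] rot 0
177 [82.8 35.4] 0 xyz [-0.0001, 0.0005, -0.0049] rot 0
180 [83.  30.5] 0 xyz [-0.0, 0.0002, -0.0049] rot 0
```

Call:
send_rows:
  plan:
    - {"xyz": [0,0,-0.011],"angular": [0,0,0],"hand": 1}
    - {"xyz": [-0.001,0.01,-0.01],"angular": [0,0,0],"hand": 1}
    - {"xyz": [-0.001,0.01,0],"angular": [0,0,0],"hand": 1}
    - {"xyz": [-0.001,0.01,0],"angular": [0,0,0],"hand": 1}
    - {"xyz": [-0.001,0.01,0],"angular": [0,0,0],"hand": 1}
    - {"xyz": [0,0,0],"angular": [0,0,0],"hand": 1}

```text
time_s: 9.05
position: [535.6, -114.5, 34.4]
tool_rot: [-2.355, -0.0, 0.116]
ft_force: [1.3, 0.7, 0.6]
gripper_width: 0.001
```

```bash
python3 look.py 5 scene side
```

```text
[ 535.8 -117.    34. ] [-2.356 -0.     0.114] [-0.1 -0.3 -0.3] 9.15
```

View pics/scene_5.png

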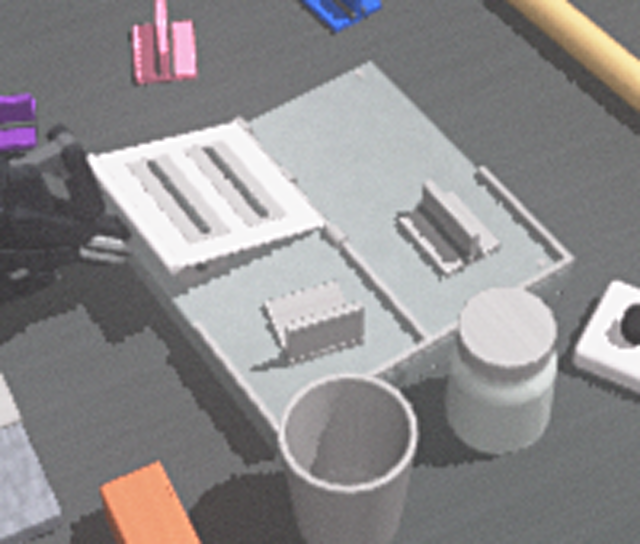

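Call:
send_rows:
  plan:
    - {"xyz": [-0.0005,0.0043,0.0044],"angular": [0,0,0],"hand": 1}
    - {"xyz": [-0.0005,0.0043,0.0044],"angular": [0,0,0],"hand": 1}
    - {"xyz": [-0.0002,0.0019,0.0053],"angular": [0,0,0],"hand": 1}
    - {"xyz": [-0.0002,0.0021,0.0052],"angular": [0,0,0],"hand": 1}
    - {"xyz": [-0.0003,0.0024,0.0051],"angular": [0,0,0],"hand": 1}
    - {"xyz": [-0.0003,0.0027,0.005],"angular": [0,0,0],"hand": 1}
    - {"xyz": [0,0,0],"angular": [0,0,0],"hand": 1}

```text
time_s: 9.73
position: [534.0, -99.0, 64.1]
tool_rot: [-2.356, -0.0, 0.114]
ft_force: [0.3, 0.1, -0.1]
gripper_width: -0.002
```

```bash
python3 look.py 6 scene side
```

```text
[533.8 -99.4  63.2] [-2.356  0.     0.114] [ 0.3 -0.6 -0. ] 9.8333
```

View pics/scene_6.png

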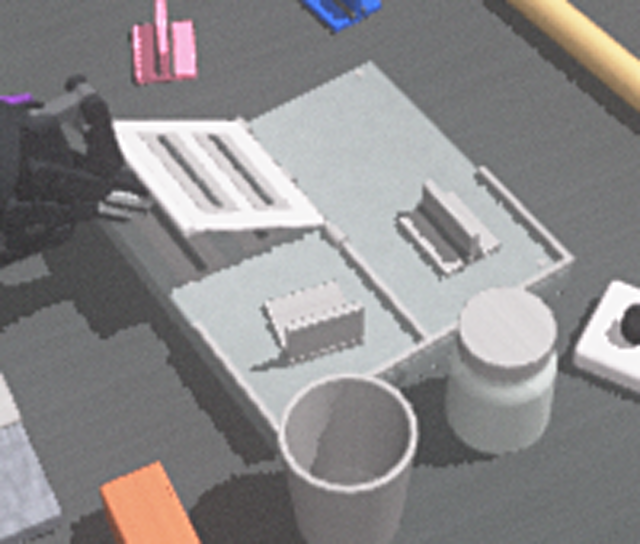

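View pics/side_6.png

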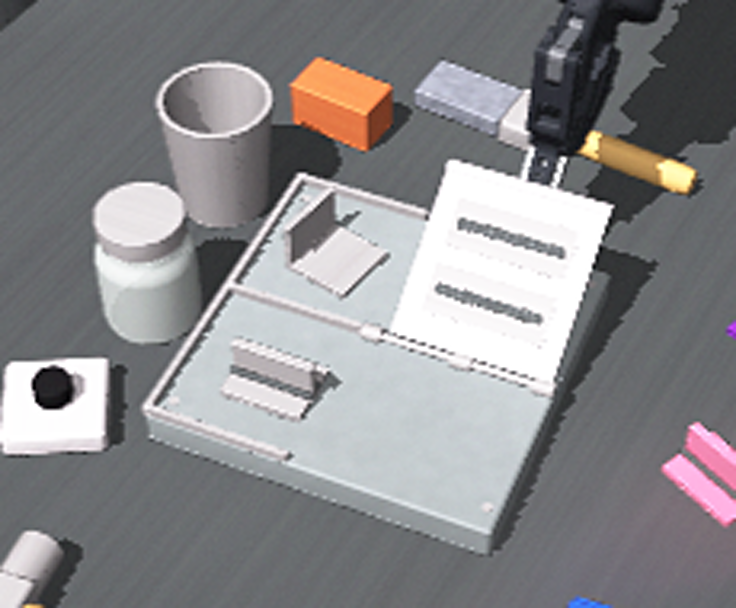

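Call:
send_rows:
  plan:
    - {"xyz": [-0.0003,0.0029,0.0048],"angular": [0,0,0],"hand": 1}
    - {"xyz": [-0.0004,0.0032,0.0047],"angular": [0,0,0],"hand": 1}
    - {"xyz": [-0.0004,0.0034,0.0045],"angular": [0,0,0],"hand": 1}
    - {"xyz": [-0.0004,0.0036,0.0043],"angular": [0,0,0],"hand": 1}
    - {"xyz": [-0.0004,0.0039,0.0041],"angular": [0,0,0],"hand": 1}
    - {"xyz": [-0.0004,0.0031,0.004],"angular": [-2.98,-0.34,0],"hand": 1}
    - {"xyz": [-0.0004,0.0033,0.0039],"angular": [-2.98,-0.34,0],"hand": 1}
    - {"xyz": [-0.0004,0.0035,0.0037],"angular": [-2.98,-0.34,0],"hand": 1}
    - {"xyz": [-0.0004,0.0037,0.0035],"angular": [-2.98,-0.34,0],"hand": 1}
    - {"xyz": [-0.0004,0.0038,0.0033],"angular": [-2.98,-0.34,0],"hand": 1}
    - {"xyz": [-0.0005,0.004,0.0031],"angular": [-2.98,-0.34,0],"hand": 1}

```text
time_s: 10.75
position: [529.3, -60.7, 107.5]
tool_rot: [-2.672, -0.0, 0.113]
ft_force: [0.5, -1.7, -1.1]
gripper_width: 0.003
```

Call:
send_rows:
  plan:
    - {"xyz": [-0.0005,0.0042,0.0029],"angular": [-2.98,-0.34,0],"hand": 1}
    - {"xyz": [-0.0005,0.0043,0.0026],"angular": [-2.98,-0.34,0],"hand": 1}
    - {"xyz": [-0.0005,0.0044,0.0024],"angular": [-2.98,-0.34,0],"hand": 1}
    - {"xyz": [-0.0005,0.0046,0.0022],"angular": [-2.98,-0.34,0],"hand": 1}
    - {"xyz": [-0.0005,0.0047,0.0019],"angular": [-2.98,-0.34,0],"hand": 1}
    - {"xyz": [-0.0005,0.0048,0.0017],"angular": [-2.98,-0.34,0],"hand": 1}
    - {"xyz": [-0.0006,0.0048,0.0014],"angular": [-2.98,-0.34,0],"hand": 1}
    - {"xyz": [-0.0006,0.0049,0.0012],"angular": [-2.98,-0.34,0],"hand": 1}
    - {"xyz": [-0.0006,0.0055,0.0004],"angular": [-2.98,-0.34,0],"hand": 1}
    - {"xyz": [0,0,0],"angular": [0,0,0],"hand": 1}

```text
time_s: 11.58
position: [524.3, -15.4, 124.2]
tool_rot: [3.14, -0.001, 0.118]
ft_force: [-0.3, 1.2, -0.4]
gripper_width: -0.001
```

```bash
python3 look.py 7 scene side
```

```text
[524.4 -17.8 123.8] [-3.14  -0.     0.115] [ 0.1  0.3 -1.1] 11.6833
```

View pics/scene_7.png

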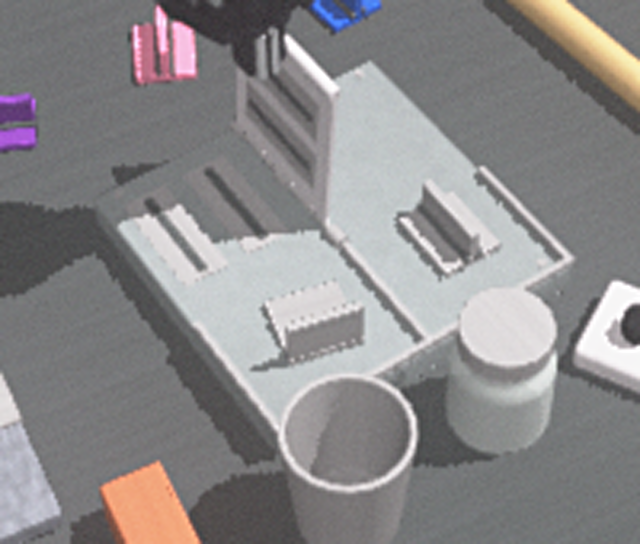

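View pics/side_7.png

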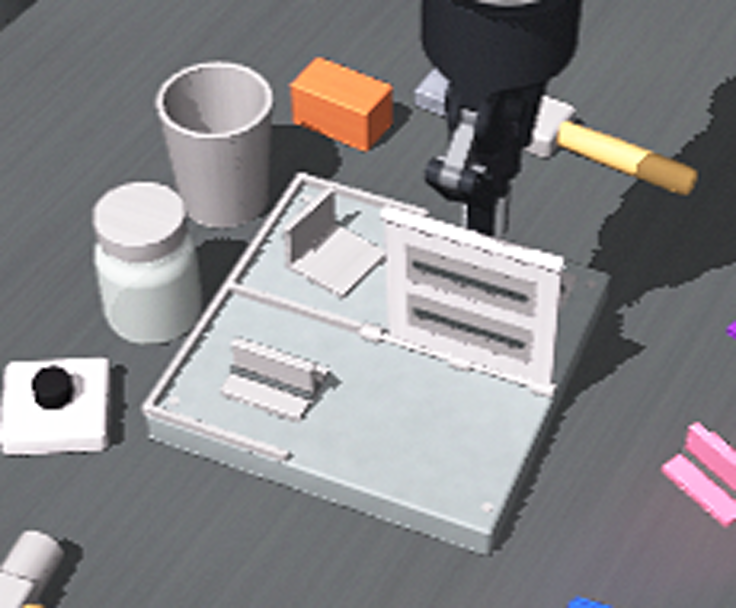

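Call:
send_rows:
  plan:
    - {"xyz": [-0.0007,0.0059,-0.0008],"angular": [0,0,0],"hand": 1}
    - {"xyz": [-0.0006,0.0054,-0.001],"angular": [0,0,0],"hand": 1}
    - {"xyz": [-0.0006,0.0049,-0.0005],"angular": [0,0,0],"hand": 1}
    - {"xyz": [-0.0006,0.0048,-0.0008],"angular": [0,0,0],"hand": 1}
    - {"xyz": [-0.0005,0.0048,-0.001],"angular": [0,0,0],"hand": 1}
    - {"xyz": [-0.0005,0.0047,-0.0013],"angular": [0,0,0],"hand": 1}
    - {"xyz": [-0.0005,0.0046,-0.0015],"angular": [0,0,0],"hand": 1}
    - {"xyz": [-0.0005,0.0046,-0.0018],"angular": [0,0,0],"hand": 1}
    - {"xyz": [-0.0005,0.0045,-0.002],"angular": [0,0,0],"hand": 1}
    - {"xyz": [-0.0005,0.0043,-0.0023],"angular": [0,0,0],"hand": 1}

```text
time_s: 12.52
position: [519.0, 30.1, 110.3]
tool_rot: [-3.141, -0.0, 0.113]
ft_force: [-0.2, 0.3, 0.3]
gripper_width: 0.001
```

Call:
send_rows:
  plan:
    - {"xyz": [-0.0005,0.0042,-0.0025],"angular": [0,0,0],"hand": 1}
    - {"xyz": [-0.0005,0.0041,-0.0027],"angular": [0,0,0],"hand": 1}
    - {"xyz": [-0.0005,0.0039,-0.0029],"angular": [0,0,0],"hand": 1}
    - {"xyz": [-0.0004,0.0038,-0.0031],"angular": [0,0,0],"hand": 1}
    - {"xyz": [-0.0004,0.0036,-0.0033],"angular": [0,0,0],"hand": 1}
    - {"xyz": [-0.0004,0.0034,-0.0035],"angular": [0,0,0],"hand": 1}
    - {"xyz": [-0.0004,0.0033,-0.0037],"angular": [0,0,0],"hand": 1}
    - {"xyz": [-0.0003,0.0031,-0.0038],"angular": [0,0,0],"hand": 1}
    - {"xyz": [-0.0003,0.0029,-0.004],"angular": [0,0,0],"hand": 1}
    - {"xyz": [-0.0003,0.0026,-0.0041],"angular": [0,0,0],"hand": 1}

```text
time_s: 13.35
position: [514.9, 64.8, 76.4]
tool_rot: [-3.141, 0.0, 0.113]
ft_force: [0.3, 0.2, 1.1]
gripper_width: -0.001
```

```bash
python3 look.py 8 scene side
```

```text
[514.5  64.9  76.1] [-3.141e+00  1.000e-03  1.140e-01] [-0.5  0.5 -0.2] 13.45
```

View pics/scene_8.png

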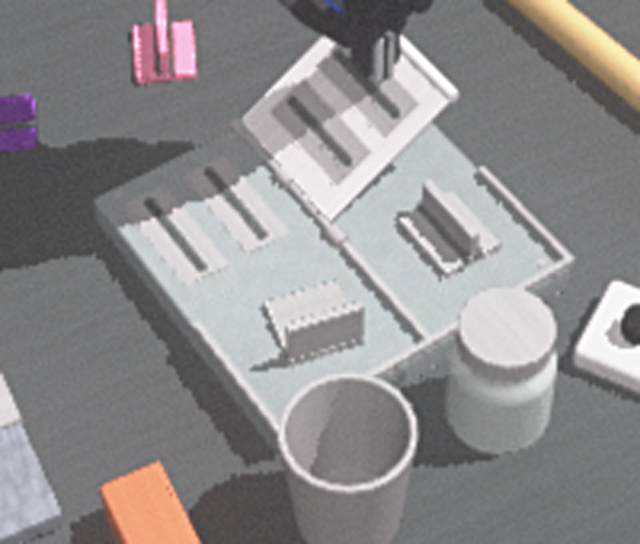

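View pics/side_8.png

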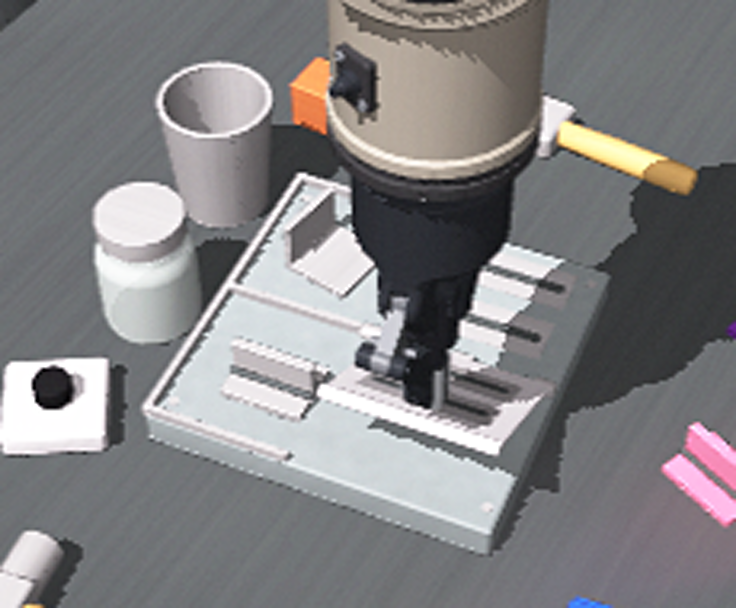

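Call:
send_rows:
  plan:
    - {"xyz": [-0.0003,0.0024,-0.0043],"angular": [0,0,0],"hand": 1}
    - {"xyz": [-0.0003,0.0022,-0.0044],"angular": [0,0,0],"hand": 1}
    - {"xyz": [-0.0002,0.002,-0.0045],"angular": [0,0,0],"hand": 1}
    - {"xyz": [-0.0002,0.0017,-0.0046],"angular": [0,0,0],"hand": 1}
    - {"xyz": [-0.0002,0.0015,-0.0047],"angular": [0,0,0],"hand": 1}
    - {"xyz": [-0.0001,0.0012,-0.0048],"angular": [0,0,0],"hand": 1}
    - {"xyz": [-0.0001,0.001,-0.0048],"angular": [0,0,0],"hand": 1}
    - {"xyz": [-0.0001,0.0007,-0.0049],"angular": [0,0,0],"hand": 1}
    - {"xyz": [-0.0001,0.0005,-0.0049],"angular": [0,0,0],"hand": 1}
    - {"xyz": [0,0,-0.002],"angular": [0,0,0],"hand": 1}
    - {"xyz": [0,0,0],"angular": [0,0,0],"hand": 1}

```text
time_s: 14.37
position: [513.0, 77.6, 32.4]
tool_rot: [-3.141, 0.001, 0.113]
ft_force: [-0.0, 0.0, -0.4]
gripper_width: 0.001
```

Call:
send_rows:
  plan:
    - {"xyz": [0,0,-0.001],"angular": [0,0,0],"hand": 1}
    - {"xyz": [0,0,-0.001],"angular": [0,0,0],"hand": 1}
    - {"xyz": [0,0,0],"angular": [0,0,0],"hand": 1}

```text
time_s: 14.62
position: [513.4, 77.6, 31.0]
tool_rot: [-3.141, -0.0, 0.113]
ft_force: [0.1, 0.6, 0.5]
gripper_width: 0.001
```

Still going down; press on in small steps until the force rises.

Call:
send_rows:
  plan:
    - {"xyz": [0,0,-0.0005],"angular": [0,0,0],"hand": 1}
    - {"xyz": [0,0,-0.0005],"angular": [0,0,0],"hand": 1}
    - {"xyz": [0,0,0],"angular": [0,0,0],"hand": 1}

```text
time_s: 14.87
position: [513.5, 77.6, 30.5]
tool_rot: [-3.141, -0.0, 0.113]
ft_force: [-3.3, -0.7, 10.1]
gripper_width: -0.003
```

Call:
send_rows:
  plan:
    - {"xyz": [0,0,-0.0005],"angular": [0,0,0],"hand": 1}
    - {"xyz": [0,0,-0.0005],"angular": [0,0,0],"hand": 1}
    - {"xyz": [0,0,0],"angular": [0,0,0],"hand": 1}

```text
time_s: 15.12
position: [513.6, 77.7, 30.2]
tool_rot: [-3.141, -0.001, 0.113]
ft_force: [-8.1, -1.7, 26.9]
gripper_width: 0.0
```

```bash
python3 look.py 9 scene side
```

```text
[513.6  77.6  30.2] [-3.141e+00 -1.000e-03  1.130e-01] [-8.8 -1.7 27. ] 15.2167
```

View pics/scene_9.png

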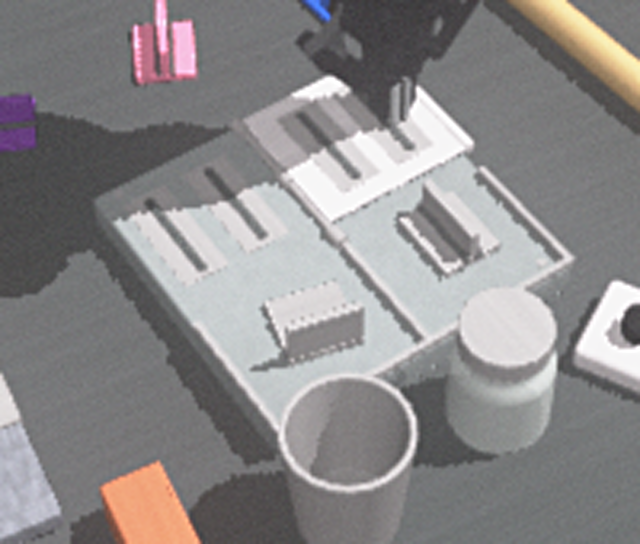

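Call:
send_rows:
  plan:
    - {"xyz": [0,0,0.004],"angular": [0,0,0],"hand": 1}
    - {"xyz": [0,0,0.015],"angular": [0,0,0],"hand": 1}
    - {"xyz": [0,-0.02,0.035],"angular": [0,0,0],"hand": 1}
    - {"xyz": [0,-0.035,0.035],"angular": [0,0,0],"hand": 1}
    - {"xyz": [0,-0.035,0.035],"angular": [0,0,0],"hand": 1}
    - {"xyz": [0,-0.035,0.02],"angular": [0,0,0],"hand": 1}
    - {"xyz": [0,-0.035,0],"angular": [0,0,0],"hand": 1}
    - {"xyz": [0,-0.035,0],"angular": [0,0,0],"hand": 1}
    - {"xyz": [0,-0.035,0],"angular": [0,0,0],"hand": 1}
    - {"xyz": [0,-0.03,0],"angular": [0,0,0],"hand": 1}
    - {"xyz": [0,0,0],"angular": [0,0,0],"hand": 1}
    - {"xyz": [0,0,0],"angular": [0,0,0],"hand": 1}

```text
time_s: 16.22
position: [513.0, -173.1, 161.9]
tool_rot: [-3.141, 0.0, 0.11]
ft_force: [-0.4, -0.1, -0.8]
gripper_width: -0.002
```

```bash
python3 look.py 10 scene side; python3 - <<'E'
from h import *
b=[572.5,1.3,.1138]
for n in('scene','side'):
    im=ctrl.get_image(n)
    for q in('leaf_edge','coupon'): print(n,q,[(np.round(x['location'],1),round(x['conf'],2)) for x in ctrl.mark_of(im,q)[:4]])
print(T2(b,[[-52,108,28.5],[47,56,24]]))
E
```

```text
[ 513.4 -170.6  161.9] [-3.141  0.     0.113] [-0.4  1.4  0.1] 16.3167
scene leaf_edge [(array([509.6, 103.3,  28.1]), 0.83), (array([5.470e+02, 2.423e+02, 1.000e-01]), 0.43)]
scene coupon [(array([615.3,  66.2,  28.2]), 0.94), (array([376.8, 107.2,  -3.1]), 0.8), (array([315.7, 191.2,  -4.1]), 0.65), (array([ 3.692e+02, -2.030e+01, -2.000e-01]), 0.58)]
side leaf_edge [(array([511.2,  98.8,  31.8]), 0.79)]
side coupon [(array([611.3,  62.4,  23.6]), 0.96), (array([317.4, 186.6,   2.1]), 0.85), (array([ 386.7, -140.7,    2. ]), 0.84), (array([373.3, -20.1,  -1.2]), 0.78)]
[[508.57245873 102.69659495  28.5       ]
 [612.83693915  62.27484186  24.        ]]
```

View pics/side_10.png

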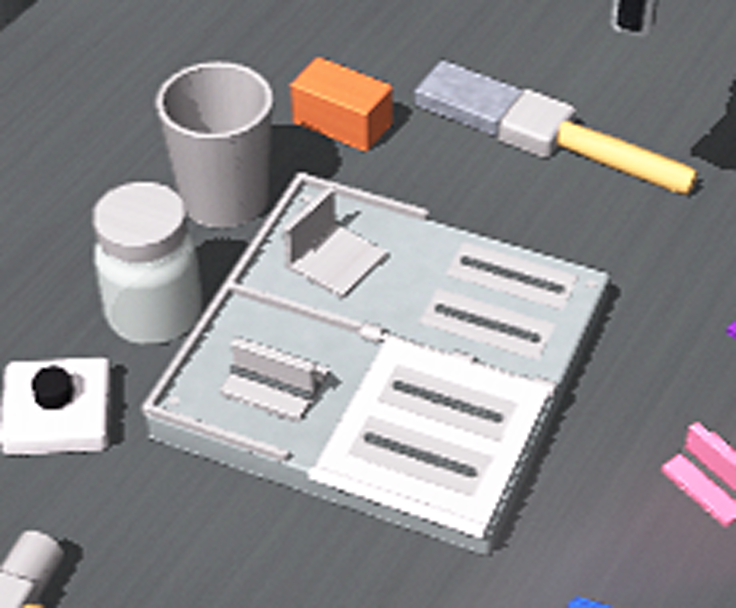

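View pics/scene_10.png

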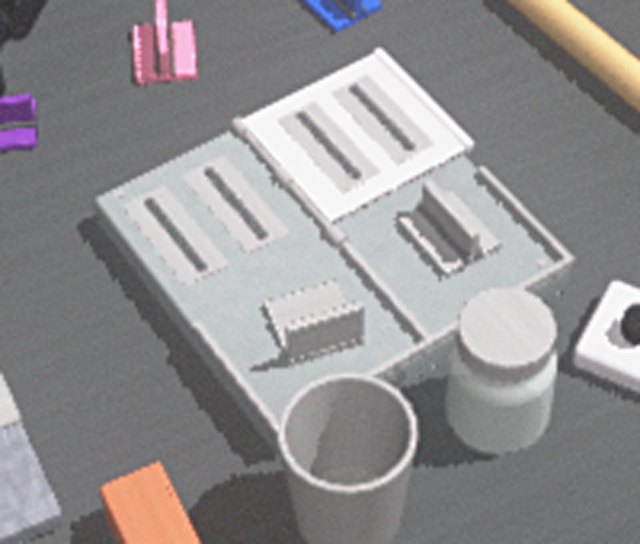

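The leaf lies flat on the y > 0 page. The coupon stands upright in the bay, and nothing else has moved.

```bash
python3 -c "
from workcell import ctrl
print(ctrl.job_done())"
```

```text
the job is handed in; nothing more can be done
None
```

The job is done and handed in at about 16.4 s of the 54 s; the hand-in reported no verdict.

- **Coupon:** I pushed it about 88 mm along its page with the shut fingertips. It stands upright in the bay at about x = 47, y = 56 mm on the board. Its near end is about 24 mm clear of the leaf's place.
- **Leaf:** I raised it from under its free edge with the outside of the tilted fingers, then pushed it past upright and down with the tips. It came to a hard stop with the tips at z ≈ 30.3 mm, against 30.5 mm expected for lying flat. The final press reached about 27 N, more than the job needed.

**Last checks:** with the arm withdrawn, both cameras show the leaf flat. The network puts its edge at z = 28 and 32 mm, against 28.5 mm expected and within its roughly 4 mm error. In those pictures the angle, jar, cup, magnet, block, brush and look-alikes appear where they were. The hammer was only partly in the last views. No check failed or disagreed.

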